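# Fit the interlocking heating blocks into the dry bath

## Robot

A 6-joint arm with a two-finger parallel gripper is mounted at the origin on the work surface. World frame = base frame: x ahead of the robot, y to its left, z up, the work surface at z = 0. Lengths are in m, angles in rad, forces in N, time in s.
With the tool pointing down it reaches from about 0.4 to 0.825 m from the base axis. Payload 7 kg.
Tool frame: the origin (TCP) lies on the mounting face of the last link; the fingertips stand 178 mm ahead of it and the grasp point (between the pads) lies arm.grip_depth ahead of it (arm.grip_depth is the distance from the TCP to the grasp point, in m); z points along the fingers, y is the direction in which the jaws open and shut (so a half turn about z gives the same grasp; the last joint's range is limited). The gripper opens to 88 mm and grips with 3 to 60 N. Pads are 19 mm wide; open, the fingers measure 130 mm over their backs; the gripper's body (78 mm by 193 mm) begins 47 mm behind the grasp point.
Start: joints at [-0.887, 0.359, 0.012, 0, -1.224, -0.288], TCP at [0.26, -0.623, 0.405] pointing down, gripper open.
Joint ranges: [-3.07, 3.07], [-1.43, 2.12], [-1.02, 1.25], [-3.03, 1.67], [-3.05, -0], [-3.03, 3.03]. Speed limits (rad/s): [2.39, 2.39, 3.01, 3.14, 3.14, 3.14].

## Interface

Orientations are given as [roll, pitch, yaw] about the fixed x, y, z axes, in that order (R = Rz(yaw) Ry(pitch) Rx(roll)).
In Python, from station import arm gives the robot as it stands.
- The arm moves only by the tool carry_out, never from a script. Its argument "targets" is a list that holds one entry, the list of rows, each a list of 7 numbers: the turn, a rotation vector about the tool's x, y, z in units of 8 degrees (1.0 is 8 degrees), then the shift along the tool's x, y, z in units of 2.5 cm (1.0 is 2.5 cm), then the opening, from -1 (shut) to 1 (fully open). A call has 1 to 20 rows; each row shifts and turns the commanded pose from where the row before left it, along the tool's axes as they then stand; what a row does not reach is not made up. A row lasts 1/8 s, in which the tool goes at most 62.5 mm and 10.7 degrees, less where a joint would pass 70% of its speed; a pose out of reach is approached as far as the arm can. A call with a number of a shift or a turn outside -1 to 1 is refused whole. A call with a gripper value outside its range is refused whole. The fingers move at their own pace and stop on an object; "squeeze" is the grip in N (left out, the last holds). Time passes only in rows, so rows that do not move let the fingers close. It gives the time, the measured TCP pose, the force and the opening at its end, in the units of the state.
- arm.get_state(): the state, without advancing time (a new reading comes with each control period).
- arm.grab_frame(name): name is "scene" or "side" or "wrist"; returns (picture, depth): 420x560x3 uint8, red, green, blue; 420x560 float32, m along the optical axis (not along the pixel's ray), 0 where there is no reading.
- arm.camera_model(name): a dict with "camera_matrix" (3x3 intrinsics, pixels), "world_from_camera" (4x4, takes a point from camera to world coordinates). Camera axes: x right, y down, z forward; pixel columns grow to the right and rows downward; lengths in m; the calibration is good to about 2 mm. The wrist camera is an equidistant fisheye: a pixel r from the principal point sees the ray r / f radians off the axis. A picture is of the moment at which its call begins: read the wrist's pose just before it. camera_model takes no time and is no camera call; for the wrist camera it gives the pose at the moment of the call.
- arm.job_done(): hands the job in, once; it reports no verdict.
Trained networks look in the newest picture that a camera, given by its name, has taken for a name from the list of things; names that differ only in an ending like _2 or _b are one class to them, and where a whole thing is asked for, a point or a joint stands for the part that bears it (a point fixed in the world has none). Each returns a list of dicts, best first, with "conf" (0 to 1); they miss things now and then, are a little off and sometimes report something else, mostly with a low value. They report only what shows in the picture. A call takes as long as a camera call. They do not tell look-alikes from the thing itself.
- arm.spot_in(camera, query): "point" ([row, column] in pixels, amid what is visible of it).
- arm.landmark_of(camera, query): "point" ([row, column] in pixels: a listed point, or the origin of a listed thing).
The state is a dict: "t": time; "q": joint angles; "qd": joint speeds; "joint_efforts": joint torques, N m; "eef_pos": TCP position; "ee_rot": TCP orientation; "force": force on the tool from outside, world axes, zero at the start; "moment": the same for the moment, N m; "width": finger opening in m.
Only numpy, scipy, OpenCV 4.12 (cv2) and the standard library are available. Lean on these libraries where they do the work, as an engineer would, in place of code of your own. Each camera call takes 0.05 s, during which the arm holds its last target.

## Task

Two aluminium heating blocks, one T-shaped and one L-shaped, lie loose on the lab bench: fit both into the open bay of the dry-bath heater, each turned the way it interlocks with the other and with the fixed block, so that both sit fully home, flush with the deck, ribs up. Lower them in rather than dropping them, let go, and leave the other things on the bench where they are.

Things in the scene. Friction and masses are not known exactly. Their poses are not given: they have to be found in the camera images.
- t_block_mid (a point): Loose T-shaped aluminium block, 0.26 kg. Slab 22 mm thick: bar 33 (x) by 105 mm (y) centred on this point; square lobe 33 mm wide, from mid-bar out to x = +52.5. Foot bevelled 4 mm in, 6 mm up. Lifting rib on the bar's middle: 12 (x) by 44 (y), 32 mm high, gripped across x from above. Point: rib axis, 27 mm above the underside, 5 above the slab, 27 below the rib's top; z up.
- l_block_mid (a point): Loose L-shaped aluminium block, 0.26 kg. Slab 22 mm thick: bar 33 (x) by 105 mm (y) centred on this point; square lobe 33 mm wide, to x = -52.5 at the -y end (y -52.5 to -19.5). Foot bevelled 4 mm in, 6 mm up. Lifting rib on the bar's middle: 12 (x) by 44 (y), 32 mm high, gripped across x from above. Point: rib axis, 27 mm above the underside, 5 above the slab, 27 below the rib's top; z up.
- dry_bath: White heater fixed to the bench, 200 x 230 x 70 mm (x, y, z), may be turned; origin centre of underside, z up. In its flat deck (z = 70 mm) an open bay 109 x 109 mm, centred, 22 mm deep (dark floor). A fixed aluminium block, level with the deck, juts in from the middle of the bay's +y wall: y from 19.5 mm to the wall, x -16.5 to 16.5. The loose blocks fill the rest.
- bay_t (a point): Where the T block's point comes when seated: 36 mm to -x of the dry bath's origin, 75 mm above the bench (5 mm above the deck). Axes are the dry bath's; the seated T block's axes coincide (lobe to +x). It is the only way both blocks fit. Gaps: 2 mm to walls, 3 mm between blocks; slab tops end level with the deck.
- bay_l (a point): Where the L block's point comes when seated: 36 mm to +x of the dry bath's origin, 75 mm above the bench (5 mm above the deck). Axes are the dry bath's; the seated L block's axes coincide (lobe to -x, at the -y end). Gaps: 2 mm to walls, 3 mm between blocks; slab tops end level with the deck.
- petri_stack: Bystander: stack of clear Petri dishes, 90 mm across, 51 mm high; origin centre of underside.
- forceps: Bystander: steel forceps lying flat, 140 mm long along its x, 9 mm high; origin at its middle on the bench.
- beaker: Bystander: glass beaker, 70 mm across, 85 mm high; origin centre of underside.
- tube_box: Bystander: cardboard sample box, 78 x 78 x 51 mm; origin centre of underside.
Things that resemble listed ones, but are neither listed nor needed, are in the scene too. Leave any green or red look-alike of the part that bears l_block_mid alone.

How it is judged:
By the outcome, as a careful person would: the job done as asked, in the order asked, and still so for the second after the job is handed in, with the robot touching nothing.
It also fails if it takes over 61 s, if anything falls off the work surface, if the arm or the gripper's body presses on something with over 40 N, if the wrist force passes 120 N, or if a joint passes its speed limit or range.

## Working session

There is one attempt and no reset: what is moved stays moved. The work goes in short steps, Python scripts to look and compute and a tool call to move; the robot and the scene stay as the last step left them, time stands still between calls to the robot, and variables do not carry over. Pictures are saved under pics/ and viewed, and the job is handed in when it is done.

Besides the shell and the picture viewer there is one more tool, called after "Call:" in YAML: its name, and indented under it one key for each argument. carry_out: Moves the arm, as the interface text tells. Its arguments: {"type":"object","properties":{"targets":{"type":"array"},"squeeze":{"type":"number"}},"required":["targets"]}

```bash
mkdir -p pics; ls
python3 - <<'E'
from station import arm
import cv2,numpy as np
s=arm.get_state();print({k:np.round(v,4).tolist() for k,v in s.items()}, arm.grip_depth)
for c in ["scene","side","wrist"]:
    im,d=arm.grab_frame(c); cv2.imwrite(f"pics/{c}0.png",im[:,:,::-1]); np.save(f"pics/{c}0.npy",d)
    m=arm.camera_model(c); print(c,np.round(m["camera_matrix"],1).tolist(),np.round(m["world_from_camera"],3).tolist())
    for q in ["t_block_mid","l_block_mid","dry_bath","bay_t","bay_l"]:
        print(q,[(np.round(r["point"]).tolist(),round(r["conf"],2)) for r in arm.landmark_of(c,q)])
E
```

```text
pics
{'t': 0.0, 'q': [-0.8869, 0.3594, 0.0111, -0.0004, -1.2241, -0.2881], 'qd': [-0.0018, -0.0009, -0.0015, -0.003, -0.0011, -0.0009], 'joint_efforts': [0.0028, -58.2715, 29.3056, 6.9967, 0.007, -0.0001], 'eef_pos': [0.2602, -0.6226, 0.4037], 'ee_rot': [3.14, -0.0001, -2.7459], 'force': [-0.1652, -0.9135, 0.3149], 'moment': [0.0659, -0.0111, -0.0408], 'width': 0.0877} 0.1593
scene [[476.4, 0.0, 284.2], [0.0, 476.4, 203.0], [0.0, 0.0, 1.0]] [[0.049, 0.829, -0.557, 1.258], [0.999, -0.044, 0.021, -0.001], [-0.007, -0.557, -0.83, 1.248], [0.0, 0.0, 0.0, 1.0]]
t_block_mid [([262.0, 230.0], 0.75)]
l_block_mid [([170.0, 148.0], 0.96), ([165.0, 208.0], 0.85), ([213.0, 220.0], 0.61)]
dry_bath [([239.0, 324.0], 0.78)]
bay_t [([213.0, 327.0], 0.81), ([233.0, 320.0], 0.7)]
bay_l [([213.0, 327.0], 0.81), ([233.0, 320.0], 0.7)]
side [[473.3, 0.0, 276.4], [0.0, 473.3, 209.4], [0.0, 0.0, 1.0]] [[-0.811, -0.421, 0.407, -0.017], [-0.585, 0.584, -0.563, 0.689], [-0.0, -0.694, -0.72, 0.93], [0.0, 0.0, 0.0, 1.0]]
t_block_mid [([167.0, 259.0], 0.75)]
l_block_mid [([200.0, 381.0], 0.75), ([319.0, 114.0], 0.74), ([183.0, 313.0], 0.56)]
dry_bath [([246.0, 218.0], 0.76)]
bay_t [([234.0, 223.0], 0.88), ([215.0, 207.0], 0.86), ([320.0, 110.0], 0.7)]
bay_l [([234.0, 223.0], 0.88), ([215.0, 207.0], 0.86), ([320.0, 110.0], 0.7)]
wrist [[325.2, 0.0, 275.6], [0.0, 325.2, 210.8], [0.0, 0.0, 1.0]] [[-0.385, 0.895, 0.226, 0.2], [0.923, 0.373, 0.094, -0.648], [-0.001, 0.245, -0.97, 0.385], [0.0, 0.0, 0.0, 1.0]]
t_block_mid []
l_block_mid [([263.0, 428.0], 0.61)]
dry_bath []
bay_t []
bay_l []
```

View pics/scene0.png

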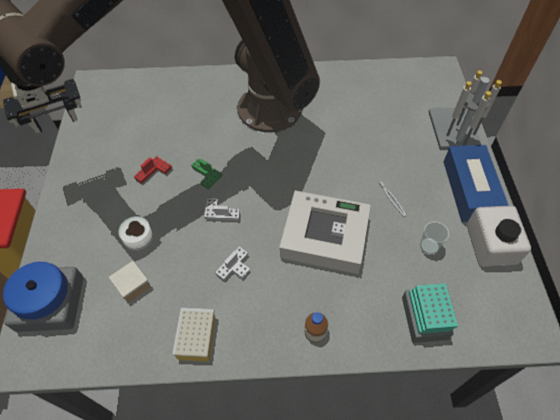

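View pics/side0.png

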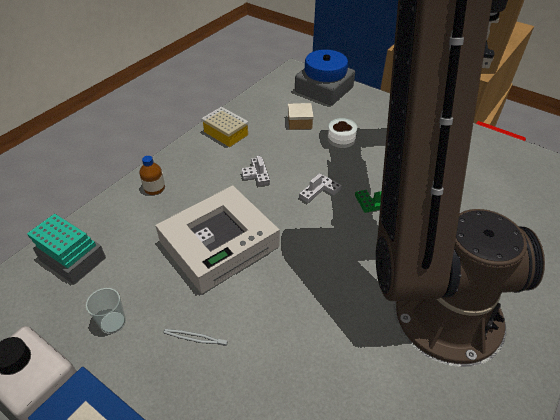

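View pics/wrist0.png

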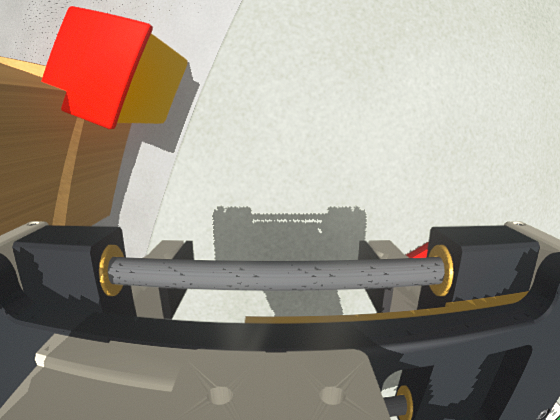

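Scene picture: red L at (170,150), green L at (172,207), and bare aluminium L at (213,220). The aluminium T is at (262,232) and the heater at (233,325). The red and green ones are the look-alikes, so I'll crop in on the aluminium pair.

```bash
cat > h.py <<'E'
import numpy as np,cv2
from station import arm
def cloud(c,d,m=None):
    m=m or arm.camera_model(c); K=m["camera_matrix"];T=np.array(m["world_from_camera"])
    v,u=np.mgrid[:d.shape[0],:d.shape[1]]
    if c=="wrist":
        x=(u-K[0][2])/K[0][0];y=(v-K[1][2])/K[1][1];r=np.hypot(x,y)+1e-9
        k=np.tan(np.minimum(r,1.5))/r; P=np.stack([x*k*d,y*k*d,d],-1)
    else: P=np.stack([(u-K[0][2])/K[0][0]*d,(v-K[1][2])/K[1][1]*d,d],-1)
    return P@T[:3,:3].T+T[:3,3]
E
python3 - <<'E'
from h import *
a=cv2.imread("pics/scene0.png");b=cv2.imread("pics/side0.png")
A=cv2.resize(a[150:300,140:390],(800,480),interpolation=cv2.INTER_CUBIC)
B=cv2.resize(b[140:300,150:400],(800,512),interpolation=cv2.INTER_CUBIC)
cv2.imwrite("pics/A.png",A);cv2.imwrite("pics/B.png",B)
for c,pts in (("scene",[(213,220),(262,232),(233,325),(200,420)]),("side",[(186,318),(170,258),(240,215)])):
    W=cloud(c,np.load(f"pics/{c}0.npy"))
    for r,q in pts: print(c,r,q,np.round(W[r,q],3))
    np.save(f"pics/{c}W.npy",W)
E
```

```text
scene 213 220 [ 0.467 -0.167  0.029]
scene 262 232 [ 0.638 -0.127  0.036]
scene 233 325 [0.564 0.143 0.047]
scene 200 420 [ 0.429  0.462 -0.005]
side 186 318 [ 0.456 -0.166  0.019]
side 170 258 [ 0.632 -0.119  0.022]
side 240 215 [0.54  0.173 0.051]
```

View pics/A.png

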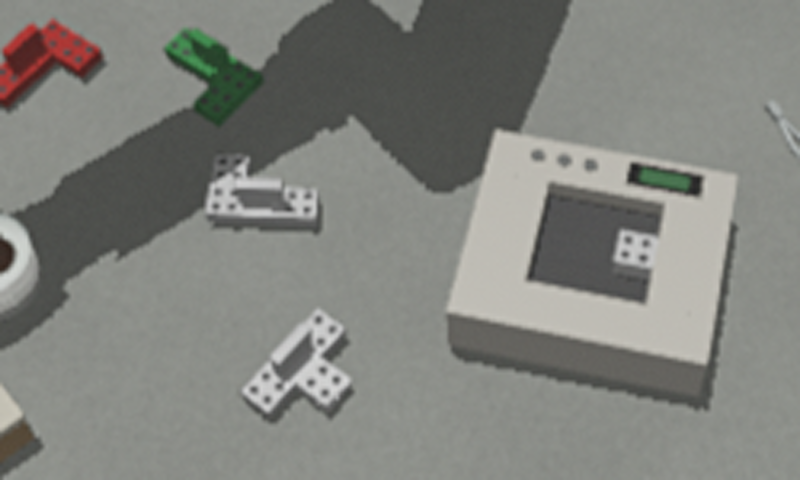

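View pics/B.png

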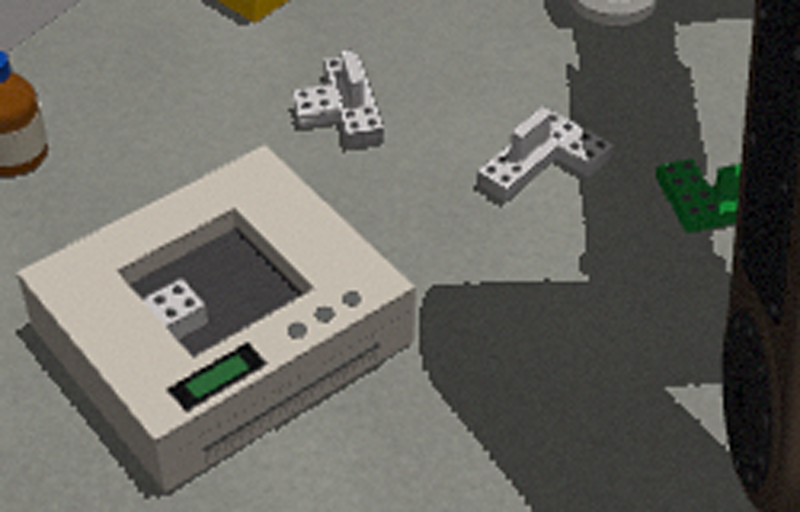

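The aluminium L is at crop (265,200) and the T at (300,365), both ribs up. In the bay, the fixed block is on the right wall, so bath +y is close to world +y. Next I'll fit poses by silhouette in both cameras.

```bash
cat > fit.py <<'E'
from h import *
from scipy.optimize import minimize
def box(x0,x1,y0,y1,z0,z1): return np.array([[x,y,z] for x in(x0,x1) for y in (y0,y1) for z in (z0,z1)])/1000
b=4
def slab(x0,x1,y0,y1): # bevelled foot
    return np.vstack([box(x0,x1,y0,y1,6,22),box(x0+b,x1-b,y0+b,y1-b,0,6)])
rib=box(-6,6,-22,22,22,54)
M={"T":[slab(-16.5,16.5,-52.5,52.5),slab(-16.5,52.5,-16.5,16.5),rib],
   "L":[slab(-16.5,16.5,-52.5,52.5),slab(-52.5,16.5,-52.5,-19.5),rib],
   "B":[box(-100,100,-115,115,0,70)]}
def proj(cm,P):
    T=np.array(cm["world_from_camera"]);K=np.array(cm["camera_matrix"])
    q=(P-T[:3,3])@T[:3,:3]
    if cm.get("fish"):
        r=np.hypot(q[:,0],q[:,1])+1e-12;th=np.arctan2(r,q[:,2]);q=np.c_[q[:,:2]*(th/r)[:,None],np.ones(len(q))]
    else: q=q/q[:,2:]
    return q[:,:2]*K[[0,1],[0,1]]+K[:2,2]
def place(P,p,z0=0):
    c,s=np.cos(p[2]),np.sin(p[2]);return np.c_[P[:,0]*c-P[:,1]*s+p[0],P[:,0]*s+P[:,1]*c+p[1],P[:,2]+z0]
S=6
def sil(cm,name,p,roi,z0=0):
    r0,r1,c0,c1=roi;m=np.zeros(((r1-r0)*S,(c1-c0)*S),np.uint8)
    for h in M[name]:
        uv=(proj(cm,place(h,p,z0))-[c0,r0]+0.5)*S-0.5
        cv2.fillConvexPoly(m,np.round(cv2.convexHull(uv.astype(np.float32))*16).astype(np.int32),255,shift=4)
    return cv2.resize(m,(c1-c0,r1-r0),interpolation=cv2.INTER_AREA)/255.
def fit(name,views,p0,z0=0,dof=3):
    f=lambda p:sum(np.abs(sil(cm,name,p,roi,z0)-mk).sum() for cm,roi,mk in views)
    best=min((minimize(f,np.add(p0,[0,0,dy]),method="Nelder-Mead",options=dict(initial_simplex=np.add(p0,[0,0,dy])+np.array([[0,0,0],[.01,0,0],[0,.01,0],[0,0,.15]]),xatol=1e-5,fatol=.01,maxiter=400)) for dy in(-.3,0,.3)),key=lambda r:r.fun)
    return best.x,best.fun,sum(mk.sum() for _,_,mk in views)
E
cat > f0.py <<'E'
from fit import *
for name,p0,rad in (("T",(.635,-.125,.75),.09),("L",(.465,-.165,-.1),.085),("B",(.56,.143,-.17),.19)):
    V={}
    for c in("scene","side"):
        W=np.load(f"pics/{c}W.npy");cm=arm.camera_model(c)
        mk=(W[...,2]>.004)&(np.hypot(W[...,0]-p0[0],W[...,1]-p0[1])<rad)
        n,lab,st,_=cv2.connectedComponentsWithStats(mk.astype(np.uint8));k=1+np.argmax(st[1:,4]);mk=lab==k
        x,y,w,h=st[k,:4];roi=(y-12,y+h+12,x-12,x+w+12)
        V[c]=(cm,roi,mk[roi[0]:roi[1],roi[2]:roi[3]].astype(float))
    for vs in (["scene"],["side"],["scene","side"]):
        x,e,a=fit(name,[V[v] for v in vs],p0);print(name,vs,np.round(x[:2]*1000,1),np.round(np.degrees(x[2]),1),round(e,1),a)
E
python3 f0.py; python3 -c "
import numpy as np
W=np.load('pics/sceneW.npy');print(np.std(W[210:225,250:270,2]),np.mean(W[210:225,250:270,2]))"
```

```text
T ['scene'] [ 632.  -130.4] 49.8 42.4 620.0
T ['side'] [ 631.8 -127.1] 49.4 31.9 493.0
T ['scene', 'side'] [ 632.4 -129.3] 49.7 100.2 1113.0
L ['scene'] [ 462.3 -162.3] -4.3 32.8 544.0
L ['side'] [ 461.2 -158.6] -5.5 40.2 617.0
L ['scene', 'side'] [ 461.7 -160.9] -5.2 103.8 1161.0
B ['scene'] [550.  146.4] -16.0 161.9 5548.0
B ['side'] [554.  147.7] -16.0 207.5 7701.0
B ['scene', 'side'] [552.7 147.3] -16.0 449.8 13249.0
0.0027400603664839984 -0.0016076832599514557
```

```bash
cat > plan.py <<'E'
import sys
from h import *
from scipy.spatial.transform import Rotation as R
def pose():
    s=arm.get_state();return np.array(s["eef_pos"]),R.from_euler("xyz",s["ee_rot"])
def plan(tgt,yaw,n,p=None,r=None,opening=None,nd=2):
    """straight path in n rows to TCP tgt, tool down with yaw(deg)"""
    if p is None:p,r=pose()
    rt=R.from_euler("xyz",[np.pi,0,np.radians(yaw)]);p0=p;rows=[]
    rv=(r.inv()*rt).as_rotvec();r0=r
    for i in range(1,n+1):
        pd=p0+(np.array(tgt)-p0)*i/n; rd=r0*R.from_rotvec(rv*i/n)
        t=np.round((r.inv()*rd).as_rotvec()/np.radians(8),nd);d=np.round((r.inv().apply(pd-p))/.025,nd)
        p=p+r.apply(d*.025); r=r*R.from_rotvec(t*np.radians(8))
        rows.append([*(t+0).tolist(),*(d+0).tolist()]+([] if opening is None else [opening]))
    print("["+",".join("["+",".join(f"{x:g}" for x in w)+"]" for w in rows)+"]")
    print("max",np.abs(np.array(rows)[:,:6]).max(),"end",np.round(p,4),np.round(np.degrees(r.as_euler("xyz")),2))
    return p,r
E
python3 - <<'E'
from plan import *
p,r=plan((.62,-.14,.40),-40.4,20,opening=1)
E
```

```text
[[0,0,-0.73,-1.04,0.61,0.01,1],[0,0,-0.73,-1.09,0.51,0.01,1],[0,0,-0.73,-1.14,0.39,0.01,1],[0,0,-0.73,-1.17,0.27,0.01,1],[0,0,-0.73,-1.2,0.16,0.01,1],[0,0,-0.73,-1.2,0.03,0.01,1],[0,0,-0.74,-1.2,-0.1,0.01,1],[0,0,-0.73,-1.18,-0.21,0,1],[0,0,-0.73,-1.16,-0.34,0.01,1],[0,0,-0.73,-1.12,-0.45,0.01,1],[0,0,-0.73,-1.06,-0.56,0.01,1],[0,0,-0.73,-1,-0.67,0.01,1],[0,0,-0.73,-0.93,-0.77,0.01,1],[0,0,-0.73,-0.85,-0.85,0.01,1],[0,0,-0.73,-0.75,-0.94,0.01,1],[0,0,-0.73,-0.66,-1.01,0.01,1],[0,0,-0.73,-0.55,-1.08,0.01,1],[0,0,-0.73,-0.43,-1.12,0.01,1],[0,0,-0.73,-0.32,-1.16,0.01,1],[0,0,-0.74,-0.2,-1.19,0.01,1]]
max 1.2 end [ 0.6201 -0.14    0.3999] [-180.      0.    -40.36]
```

Call:
carry_out:
  targets:
    - [[0,0,-0.73,-1,0.6,0,1],[0,0,-0.73,-1,0.5,0,1],[0,0,-0.73,-1,0.4,0,1],[0,0,-0.73,-1,0.3,0,1],[0,0,-0.73,-1,0.15,0,1],[0,0,-0.73,-1,0,0,1],[0,0,-0.73,-1,-0.1,0,1],[0,0,-0.73,-1,-0.2,0,1],[0,0,-0.73,-1,-0.35,0,1],[0,0,-0.73,-1,-0.45,0,1],[0,0,-0.73,-1,-0.55,0,1],[0,0,-0.73,-1,-0.7,0,1],[0,0,-0.73,-0.95,-0.8,0,1],[0,0,-0.73,-0.85,-0.85,0,1],[0,0,-0.73,-0.75,-0.95,0,1],[0,0,-0.73,-0.65,-1,0,1],[0,0,-0.73,-0.55,-1,0,1],[0,0,-0.73,-0.45,-1,0,1],[0,0,-0.73,-0.3,-1,0,1],[0,0,-0.73,-0.2,-1,0,1]]

```text
t: 3.4
eef_pos: [0.5892, -0.1778, 0.4048]
ee_rot: [-3.141, -0.0, -0.704]
force: [0.4, 0.3, 0.1]
width: 0.0876
```

```bash
cat > look.py <<'E'
from fit import *
import sys
tag=sys.argv[1]
cm=arm.camera_model("wrist");cm["fish"]=1
im,d=arm.grab_frame("wrist");cv2.imwrite(f"pics/w{tag}.png",im[:,:,::-1]);np.save(f"pics/w{tag}.npy",d)
import pickle;pickle.dump(cm,open(f"pics/w{tag}.pkl","wb"))
s=arm.get_state();print(np.round(s["eef_pos"],4),np.round(np.degrees(s["ee_rot"]),2),s["t"])
E
python3 look.py 1
```

```text
[ 0.5906 -0.176   0.4046] [-1.7996e+02 -3.0000e-02 -3.9970e+01] 3.45
```

View pics/w1.png

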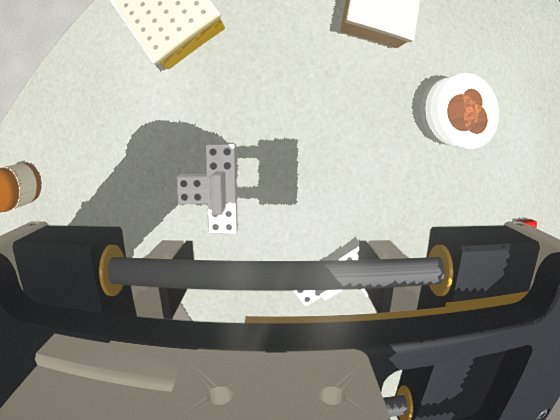

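The wrist view shows the T whole at (188,212), bar upright in the picture. The L is half hidden at (290,325).

```bash
cat > wf.py <<'E'
from fit import *
import pickle
def wfit(tag,name,p0,rad,z0=0,zmin=.006):
    cm=pickle.load(open(f"pics/w{tag}.pkl","rb"));d=np.load(f"pics/w{tag}.npy")
    W=cloud("wrist",d,cm);
    mk=(d>.12)&(W[...,2]>zmin)&(np.hypot(W[...,0]-p0[0],W[...,1]-p0[1])<rad)
    n,lab,st,_=cv2.connectedComponentsWithStats(mk.astype(np.uint8));k=1+np.argmax(st[1:,4]);mk=lab==k
    x,y,w,h=st[k,:4];roi=(max(0,y-15),y+h+15,max(0,x-15),x+w+15);print("roi",roi)
    x,e,a=fit(name,[(cm,roi,mk[roi[0]:roi[1],roi[2]:roi[3]].astype(float))],p0,z0)
    zz=W[mk][:,2];print(name,np.round(x[:2]*1000,1),np.round(np.degrees(x[2]),2),"err",round(e,1),a,"z pct",np.round(np.percentile(zz,[5,50,99]),3))
    im=cv2.imread(f"pics/w{tag}.png");o=(sil(cm,name,x,roi,z0)*255).astype(np.uint8)
    cs,_=cv2.findContours((o>127).astype(np.uint8),0,1);cv2.drawContours(im,[c+[roi[2],roi[0]] for c in cs],-1,(0,0,255),1)
    cr=im[roi[0]:roi[1],roi[2]:roi[3]];cv2.imwrite(f"pics/wf{tag}.png",cv2.resize(cr,None,fx=4,fy=4))
    return x
E
python3 - <<'E'
from wf import *
wfit("1","T",(.632,-.129,.866),.1)
E
```

```text
roi (np.int32(129), np.int32(249), np.int32(162), np.int32(253))
T [ 629.2 -129.2] 48.34 err 96.9 3529.0 z pct [0.019 0.022 0.055]
```

View pics/wf1.png

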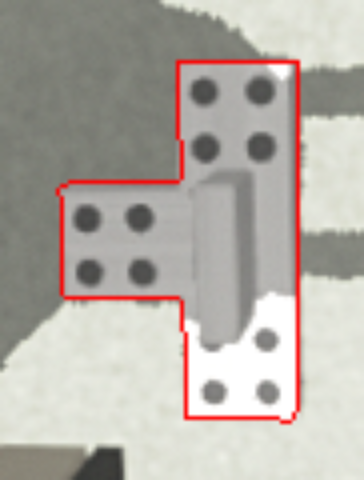

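Run:
```python
from plan import *
p,r=plan((.6292,-.1292,.34),-41.5,5,opening=1)
```

```text
[[0,0,0.04,0,-0.49,0.52,1],[0,0,0.04,-0.01,-0.48,0.51,1],[0,0,0.03,-0.01,-0.49,0.52,1],[0,0,0.04,-0.01,-0.48,0.52,1],[0,0,0.04,-0.02,-0.48,0.52,1]]
max 0.52 end [ 0.6291 -0.1293  0.3399] [-1.7996e+02 -3.0000e-02 -4.1490e+01]
```

Call:
carry_out:
  targets:
    - [[0,0,0.04,0,-0.49,0.52,1],[0,0,0.04,-0.01,-0.48,0.51,1],[0,0,0.03,-0.01,-0.49,0.52,1],[0,0,0.04,-0.01,-0.48,0.52,1],[0,0,0.04,-0.02,-0.48,0.52,1],[0,0,0,0,0,0,1],[0,0,0,0,0,0,1]]

```text
t: 4.32
eef_pos: [0.6277, -0.1323, 0.3401]
ee_rot: [3.142, -0.0, -0.734]
force: [0.0, -0.1, -0.1]
width: 0.0876
```

```bash
python3 look.py 2
python3 - <<'E'
from wf import *
wfit("2","T",(.6292,-.129,.85),.1)
E
```

```text
[ 0.6276 -0.1324  0.3405] [-1.7998e+02 -4.0000e-02 -4.2040e+01] 4.375
roi (np.int32(130), np.int32(270), np.int32(201), np.int32(306))
T [ 629.5 -129.5] 49.36 err 132.5 5126.0 z pct [0.02  0.022 0.055]
```

View pics/w2.png

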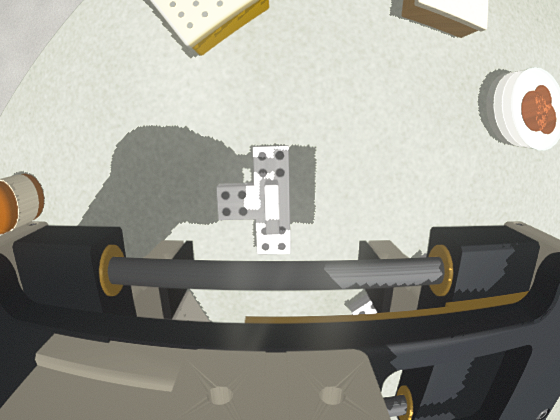

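View pics/wf2.png

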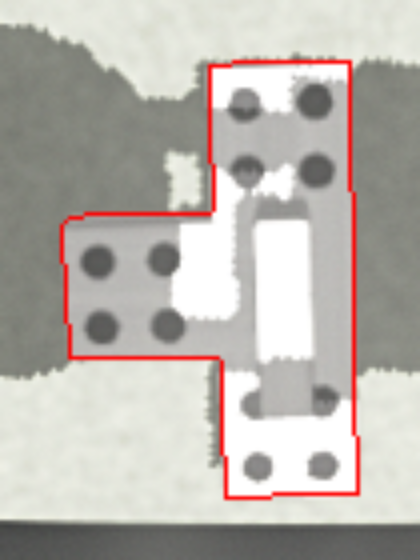

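The outline matches the picture. T is at (629.5, −129.5) mm with yaw 49.4°, so I descend.

Run:
```python
from plan import *
p,r=plan((.6295,-.1295,.2035),-40.6,7,opening=1)
```

```text
[[0,0,-0.03,0,-0.02,0.78,1],[0,0,-0.02,-0.01,-0.02,0.79,1],[0,0,-0.03,0,-0.02,0.78,1],[0,0,-0.02,0,-0.02,0.78,1],[0,0,-0.03,-0.01,-0.02,0.78,1],[0,0,-0.02,0,-0.02,0.79,1],[0,0,-0.03,0,-0.02,0.78,1]]
max 0.79 end [ 0.6297 -0.1295  0.2035] [-1.7998e+02 -4.0000e-02 -4.0600e+01]
```

Call:
carry_out:
  targets:
    - [[0,0,-0.05,-0.01,-0.05,0.78,1],[0,0,-0.05,-0.01,-0.05,0.78,1],[0,0,-0.05,0,-0.04,0.78,1],[0,0,-0.03,0,0,0.78,1],[0,0,0,0,0,0,1],[0,0,0,0,0,0,1]]

```text
t: 5.12
eef_pos: [0.6299, -0.1295, 0.2632]
ee_rot: [-3.141, -0.001, -0.709]
force: [-0.2, 0.2, 1.0]
width: 0.0874
```

Run:
```python
from plan import *
p,r=plan((.6295,-.1295,.2035),-40.6,3,opening=1)
s=arm.get_state();print(s["eef_pos"],np.degrees(s["ee_rot"]),s["t"])
```

```text
[[0,0,0,-0.01,0,0.8,1],[0,-0.01,0,0,0.01,0.79,1],[-0.01,0,0,0,0,0.8,1]]
max 0.8 end [ 0.6296 -0.1295  0.2034] [ 1.7997e+02  1.0000e-02 -4.0610e+01]
[ 0.62986966 -0.12952761  0.26315688] [-1.79951369e+02 -7.44185418e-02 -4.06089626e+01] 5.125
```

Call:
carry_out:
  targets:
    - [[0,0,0,0,0,0.8,1],[0,0,0,0,0,0.8,1],[0,0,0,0,0,0.8,1],[0,0,0,0,0,0,1],[0,0,0,0,0,0,-0.4],[0,0,0,0,0,0,-1],[0,0,0,0,0,0,-1],[0,0,0,0,0,0,-1],[0,0,0,0,0,0,-1],[0,0,0,0,0,0,-1],[0,0,0,0,0,0,-1],[0,0,0,0,0,0,-1]]
  squeeze: 40

```text
t: 6.62
eef_pos: [0.6295, -0.1293, 0.2018]
ee_rot: [3.142, 0.0, -0.709]
force: [0.2, 0.3, 0.4]
width: 0.0131
```

```bash
python3 look.py 3
```

```text
[ 0.6295 -0.1293  0.2019] [-180.     0.   -40.6] 6.675
```

View pics/w3.png

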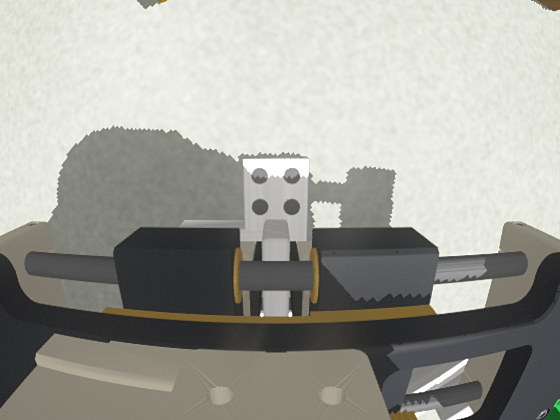

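The T's rib is gripped at 13.1 mm opening. While planning the carry, I'll fit the bay rim itself from the first pictures.

```bash
cat >> fit.py <<'E'
def _r(x0,x1,y0,y1): return np.array([[x,y,70] for x in(x0,x1) for y in(y0,y1)])/1000
M["H"]=[_r(-54.5,54.5,-54.5,19.5),_r(-54.5,-16.5,19,54.5),_r(16.5,54.5,19,54.5)]
E
python3 - <<'E'
from fit import *
V=[]
p0=(.552,.147,-.28)
for c in("scene","side"):
    W=np.load(f"pics/{c}W.npy");cm=arm.camera_model(c)
    full=sil(cm,"H",p0,(0,420,0,560));near=cv2.dilate((full>0).astype(np.uint8),np.ones((3,3)),iterations=6)
    mk=((W[...,2]<.0645)&(near>0)).astype(np.uint8)
    n,lab,st,_=cv2.connectedComponentsWithStats(mk);k=1+np.argmax(st[1:,4]);mk=lab==k
    x,y,w,h=st[k,:4];roi=(y-8,y+h+8,x-8,x+w+8);V.append((cm,roi,mk[roi[0]:roi[1],roi[2]:roi[3]].astype(float)))
for v in (V[:1],V[1:],V):
    x,e,a=fit("H",v,p0);print(np.round(x[:2]*1e3,1),np.degrees(x[2]),e,a)
from plan import *
p,r=pose()
p,r=plan(p+[0,0,.16],-40.6,8,p,r,-1)
p,r=plan((.546,.253,.42),-106,20,p,r,-1)
E
```

```text
[553.1 145.8] -15.64933249928866 77.28235294117647 1067.0
[551.  150.9] -15.901628015167995 137.49019607843138 1220.0
[552.1 148.6] -16.053033220062154 290.19607843137254 2287.0
[[0,0,0,0,0,-0.8,-1],[0,0,0,0,0,-0.8,-1],[0,0,0,0,0,-0.8,-1],[0,0,0,0,0,-0.8,-1],[0,0,0,0,0,-0.8,-1],[0,0,0,0,0,-0.8,-1],[0,0,0,0,0,-0.8,-1],[0,0,0,0,0,-0.8,-1]]
max 0.8 end [ 0.6295 -0.1293  0.3619] [-180.     0.   -40.6]
[[0,0,0.41,-0.62,-0.47,-0.12,-1],[0,0,0.41,-0.65,-0.44,-0.11,-1],[0,0,0.41,-0.68,-0.39,-0.12,-1],[0,0,0.41,-0.69,-0.36,-0.12,-1],[0,0,0.4,-0.72,-0.32,-0.11,-1],[0,0,0.41,-0.73,-0.28,-0.12,-1],[0,0,0.41,-0.75,-0.23,-0.11,-1],[0,0,0.41,-0.76,-0.19,-0.12,-1],[0,0,0.41,-0.77,-0.15,-0.12,-1],[0,0,0.41,-0.77,-0.11,-0.11,-1],[0,0,0.41,-0.78,-0.06,-0.12,-1],[0,0,0.41,-0.78,-0.01,-0.12,-1],[0,0,0.4,-0.79,0.03,-0.11,-1],[0,0,0.41,-0.77,0.07,-0.12,-1],[0,0,0.41,-0.78,0.12,-0.11,-1],[0,0,0.41,-0.76,0.16,-0.12,-1],[0,0,0.41,-0.76,0.21,-0.12,-1],[0,0,0.41,-0.74,0.25,-0.11,-1],[0,0,0.41,-0.73,0.29,-0.12,-1],[0,0,0.41,-0.71,0.33,-0.12,-1]]
max 0.79 end [0.546  0.2531 0.4201] [ 180.      0.   -106.04]
```

Call:
carry_out:
  targets:
    - [[0,0,0,0,0,-0.3,-1],[0,0,0,0,0,-0.8,-1],[0,0,0,0,0,-1,-1],[0,0,0,0,0,-1,-1],[0,0,0,0,0,-1,-1],[0,0,0,0,0,-1,-1],[0,0,0,0,0,-1,-1]]

```text
t: 7.55
eef_pos: [0.6291, -0.1293, 0.3553]
ee_rot: [3.141, 0.001, -0.709]
force: [0.8, 0.4, -2.8]
width: 0.012
```

Call:
carry_out:
  targets:
    - [[0,0,0.41,-0.62,-0.47,-0.2,-1],[0,0,0.41,-0.65,-0.44,-0.2,-1],[0,0,0.41,-0.68,-0.39,-0.2,-1],[0,0,0.41,-0.69,-0.36,-0.2,-1],[0,0,0.41,-0.72,-0.32,-0.2,-1],[0,0,0.41,-0.73,-0.28,-0.2,-1],[0,0,0.41,-0.75,-0.23,-0.1,-1],[0,0,0.41,-0.76,-0.19,-0.1,-1],[0,0,0.41,-0.77,-0.15,-0.1,-1],[0,0,0.41,-0.77,-0.11,-0.1,-1],[0,0,0.41,-0.78,-0.06,-0.1,-1],[0,0,0.41,-0.78,-0.01,-0.1,-1],[0,0,0.41,-0.79,0.03,-0.1,-1],[0,0,0.41,-0.77,0.07,-0.1,-1],[0,0,0.41,-0.78,0.12,-0.1,-1],[0,0,0.41,-0.76,0.16,-0.1,-1],[0,0,0.41,-0.76,0.21,-0.1,-1],[0,0,0.41,-0.74,0.25,-0.1,-1],[0,0,0.41,-0.73,0.29,-0.1,-1],[0,0,0,0,0,0,-1]]

```text
t: 10.05
eef_pos: [0.5502, 0.235, 0.4171]
ee_rot: [3.141, 0.0, -1.795]
force: [-0.4, -0.4, -2.2]
width: 0.0119
```

```bash
python3 look.py 4
```

```text
[0.5503 0.2343 0.4169] [ 1.7998e+02 -1.0000e-02 -1.0283e+02] 10.1
```

View pics/w4.png

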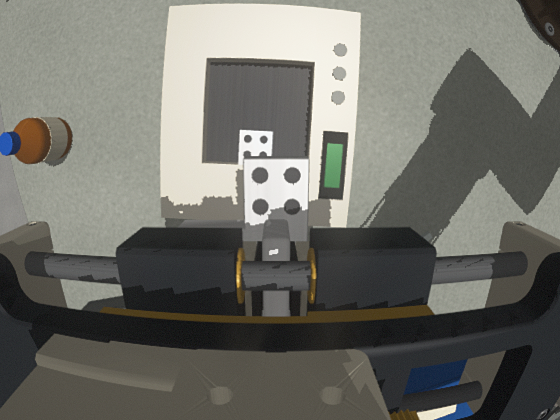

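```bash
cat > hole.py <<'E'
from fit import *
import pickle
def holefit(tag,p0,ign=None,out=True):
    cm=pickle.load(open(f"pics/w{tag}.pkl","rb"));d=np.load(f"pics/w{tag}.npy");W=cloud("wrist",d,cm)
    full=sil(cm,"H",p0,(0,420,0,560));near=cv2.dilate((full>0).astype(np.uint8),np.ones((3,3)),iterations=10)
    ok=np.ones((420,560),bool)
    if ign is not None: ok[ign[0]:ign[1],ign[2]:ign[3]]=0
    mk=((W[...,2]<.064)&(near>0)&(d>.12)).astype(np.uint8)&ok
    n,lab,st,_=cv2.connectedComponentsWithStats(mk);k=1+np.argmax(st[1:,4]);mk=lab==k
    x,y,w,h=st[k,:4];roi=(max(0,y-12),y+h+12,x-12,x+w+12);sl=np.s_[roi[0]:roi[1],roi[2]:roi[3]]
    from scipy.optimize import minimize
    f=lambda p:(np.abs(sil(cm,"H",p,roi)-mk[sl])*ok[sl]).sum()
    b=minimize(f,p0,method="Nelder-Mead",options=dict(initial_simplex=np.array(p0)+np.array([[0,0,0],[.008,0,0],[0,.008,0],[0,0,.1]]),xatol=1e-5,fatol=.01))
    b=minimize(f,b.x,method="Nelder-Mead",options=dict(initial_simplex=b.x+np.array([[0,0,0],[.003,0,0],[0,.003,0],[0,0,.03]]),xatol=1e-5,fatol=.01))
    x=b.x;print("bath",np.round(x[:2]*1e3,1),round(np.degrees(x[2]),2),"err",round(b.fun,1),mk.sum())
    dk=(W[...,2]>.055)&(near>0)&ok&(d>.12);print("deck z",np.median(W[dk][:,2]))
    im=cv2.imread(f"pics/w{tag}.png");o=(sil(cm,"H",x,roi)>.5).astype(np.uint8)
    cs,_=cv2.findContours(o,0,1);cv2.drawContours(im,[c+[roi[2],roi[0]] for c in cs],-1,(0,0,255),1)
    cv2.imwrite(f"pics/hf{tag}.png",cv2.resize(im[sl],None,fx=4,fy=4))
    c,s=np.cos(x[2]),np.sin(x[2])
    print("bay_t",np.round([x[0]-.036*c,x[1]-.036*s],4),"bay_l",np.round([x[0]+.036*c,x[1]+.036*s],4))
    return x
E
python3 - <<'E'
from hole import *
holefit("4",(.552,.148,-.28),(150,420,225,325))
cm=pickle.load(open("pics/w4.pkl","rb"))
# predicted held block corner pixels
s=arm.get_state();e=s["eef_pos"];yaw=s["ee_rot"][2]+np.pi/2
P=place(np.array([[x,y,22] for x in(-16.5,16.5) for y in(-52.5,52.5)])/1000,(e[0],e[1],yaw),e[2]-.2018)
print(np.round(proj(cm,P)),"real top edge row ~158 cols 243..310")
E
```

```text
bath [549.3 147.5] -16.4 err 331.6 9187
deck z 0.06971470237156141
bay_t [0.5147 0.1576] bay_l [0.5838 0.1373]
[[309. 157.]
 [303. 337.]
 [242. 157.]
 [248. 337.]] real top edge row ~158 cols 243..310
```

View pics/hf4.png

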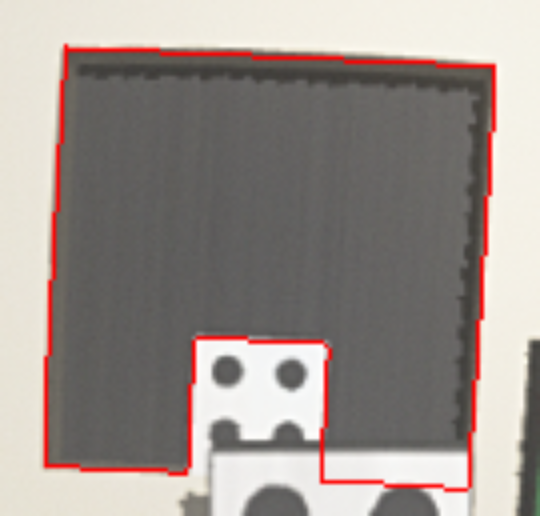

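The rim outline fits closely: bath at (549.3, 147.5) mm, yaw −16.4°. The held block's predicted edge agrees with the picture within 1 px. Next I'll go above bay_t.

Run:
```python
from plan import *
p,r=plan((.5147,.1576,.295),-106.4,8,opening=-1)
```

```text
[[0,0,0.06,0.41,0.09,0.61,-1],[0,0,0.05,0.42,0.08,0.61,-1],[0,0,0.06,0.41,0.08,0.61,-1],[0,0,0.05,0.42,0.08,0.61,-1],[0,0,0.06,0.41,0.08,0.61,-1],[0,0,0.05,0.42,0.07,0.61,-1],[0,0,0.06,0.42,0.07,0.61,-1],[0,0,0.06,0.42,0.07,0.61,-1]]
max 0.61 end [0.5146 0.1575 0.295 ] [ 1.7998e+02 -1.0000e-02 -1.0643e+02]
```

Call:
carry_out:
  targets:
    - [[0,0,0.06,0.41,0.08,0.61,-1],[0,0,0.05,0.42,0.08,0.61,-1],[0,0,0.06,0.41,0.08,0.61,-1],[0,0,0.05,0.42,0.08,0.61,-1],[0,0,0.06,0.41,0.08,0.61,-1],[0,0,0.05,0.42,0.07,0.61,-1],[0,0,0.06,0.42,0.07,0.61,-1],[0,0,0.06,0.42,0.07,0.61,-1],[0,0,0,0,0,0,-1],[0,0,0,0,0,0,-1]]

```text
t: 11.35
eef_pos: [0.5156, 0.1575, 0.2955]
ee_rot: [-3.141, 0.001, -1.859]
force: [0.3, 0.3, -1.9]
width: 0.0118
```

```bash
python3 look.py 5
python3 - <<'E'
from plan import *
p,r=plan((.5147,.1576,.285),-106.4,2,opening=-1)
E
```

```text
[0.5156 0.1576 0.2956] [-1.7994e+02  5.0000e-02 -1.0650e+02] 11.4
[[0,0,-0.01,0.01,0.02,0.21,-1],[-0.01,0.01,0,0,0.02,0.21,-1]]
max 0.21 end [0.5146 0.1577 0.2851] [ 1.7998e+02 -3.0000e-02 -1.0642e+02]
```

View pics/w5.png

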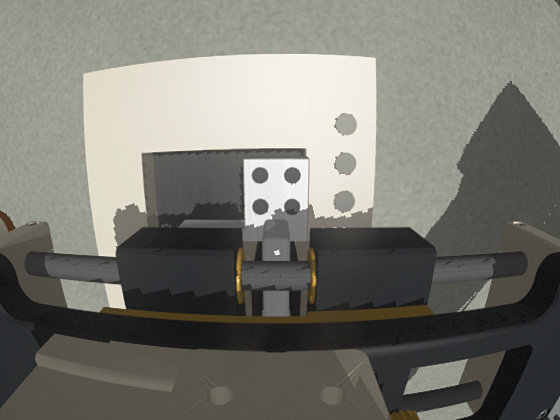

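Run:
```python
from hole import *
import hole
p=(.5493,.1475,np.radians(-16.4))
cm=pickle.load(open("pics/w5.pkl","rb"))
P=place(_:=np.array([[-54.5,-54.5,70],[54.5,-54.5,70],[54.5,0,70],[-54.5,0,70]])/1000,p);print(np.round(proj(cm,P),1))
im=cv2.imread("pics/w5.png")
cv2.polylines(im,[np.round(proj(cm,P)).astype(int)],True,(0,0,255),1)
cv2.imwrite("pics/o5.png",cv2.resize(im[130:235,120:330],None,fx=3.8,fy=3.8,interpolation=cv2.INTER_NEAREST))
```

```text
[[306.7 148.3]
 [141.6 152.1]
 [148.  230.4]
 [305.4 231. ]]
```

View pics/o5.png

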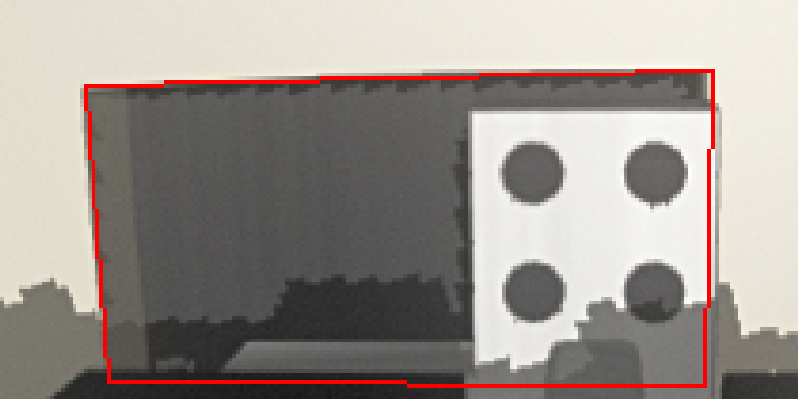

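The projected rim agrees with the picture to about 1 px, so I'm lowering the T.

Call:
carry_out:
  targets:
    - [[0,0,0,0.01,0.03,0.2,-1],[0,0,0,0,0.01,0.25,-1],[0,0,0,0,0,0.25,-1],[0,0,0,0,0,0.2,-1],[0,0,0,0,0,0.2,-1],[0,0,0,0,0,0,-1],[0,0,0,0,0,0,-1]]

```text
t: 12.28
eef_pos: [0.5142, 0.1574, 0.2675]
ee_rot: [-3.141, 0.0, -1.859]
force: [0.3, -0.1, -1.5]
width: 0.0119
```

Call:
carry_out:
  targets:
    - [[0,0,0,0,0,0.12,-1],[0,0,0,0,0,0.12,-1],[0,0,0,0,0,0.12,-1],[0,0,0,0,0,0.12,-1],[0,0,0,0,0,0,-1],[0,0,0,0,0,0,-1]]

```text
t: 13.02
eef_pos: [0.5141, 0.1574, 0.2554]
ee_rot: [-3.142, -0.0, -1.859]
force: [-0.6, 0.6, -2.9]
width: 0.0115
```

Call:
carry_out:
  targets:
    - [[0,0,0,0,0,0.08,-1],[0,0,0,0,0,0.08,-1],[0,0,0,0,0,0.06,-1],[0,0,0,0,0,0,-1],[0,0,0,0,0,0,-1]]

```text
t: 13.65
eef_pos: [0.5141, 0.1573, 0.2498]
ee_rot: [3.142, -0.0, -1.859]
force: [1.2, 0.6, -2.5]
width: 0.012
```

Call:
carry_out:
  targets:
    - [[0,0,0,0,0,0.04,-1],[0,0,0,0,0,0.03,-1],[0,0,0,0,0,0,-1]]

```text
t: 14.02
eef_pos: [0.514, 0.1573, 0.2498]
ee_rot: [-3.141, 0.0, -1.859]
force: [-7.1, -0.0, 15.3]
width: 0.012
```

Floor contact at exactly the predicted height (0.2498). I'll ease off, release and rise.

Call:
carry_out:
  targets:
    - [[0,0,0,0,0,-0.05,-1],[0,0,0,0,0,0,-0.3],[0,0,0,0,0,0,-0.3],[0,0,0,0,0,0,-0.3],[0,0,0,0,0,-0.5,-0.3],[0,0,0,0,0,-1,-0.3],[0,0,0,0,0,-1,-0.3],[0,0,0,0,0,-1,-0.3],[0,0,0,-0.7,0,-1,0],[0,0,0,-0.7,0,-1,0],[0,0,0,-0.7,0,-0.5,0],[0,0,0,0,0,0,0]]

```text
t: 15.52
eef_pos: [0.5293, 0.2085, 0.4011]
ee_rot: [-3.14, 0.002, -1.858]
force: [-0.2, 0.0, -0.5]
width: 0.0438
```

```bash
python3 look.py 6
```

```text
[0.5289 0.2078 0.4   ] [-1.7998e+02  5.0000e-02 -1.0649e+02] 15.575
```

View pics/w6.png

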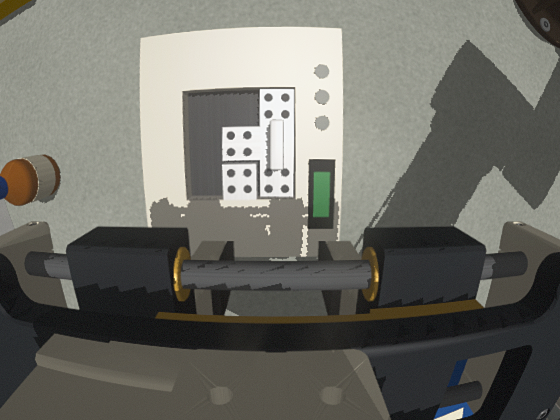

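The T sits in the bay at (278,145), lobe beside the fixed block at (238,180). I'll check its height and gaps.

Run:
```python
from wf import *
cm=pickle.load(open("pics/w6.pkl","rb"));d=np.load("pics/w6.npy");W=cloud("wrist",d,cm)
for n,s in dict(slab_end1=np.s_[92:115,262:290],slab_end2=np.s_[172:192,263:290],lobe=np.s_[132:158,226:252],deckL=np.s_[100:180,150:175],deckR=np.s_[100:150,300:312],fixed=np.s_[168:190,228:252]).items(): print(n,np.round(np.median(W[s][...,2]),4))
im=cv2.imread("pics/w6.png");cv2.imwrite("pics/c6.png",cv2.resize(im[80:215,170:310],None,fx=4.4,fy=4.4,interpolation=cv2.INTER_CUBIC))
from plan import *
p,r=plan((.475,-.15,.38),-95.2,16,opening=1)
```

```text
slab_end1 0.07
slab_end2 0.0699
lobe 0.07
deckL 0.0699
deckR 0.0698
fixed 0.07
[[0,0,-0.09,0.9,-0.12,0.05,1],[0,0,-0.09,0.89,-0.12,0.05,1],[0,0,-0.08,0.9,-0.1,0.05,1],[0,0,-0.09,0.9,-0.09,0.05,1],[0,0,-0.09,0.9,-0.08,0.05,1],[0,0,-0.09,0.9,-0.07,0.05,1],[0,0,-0.09,0.91,-0.06,0.05,1],[0,0,-0.09,0.9,-0.05,0.04,1],[0,0,-0.08,0.9,-0.03,0.05,1],[0,0,-0.09,0.91,-0.03,0.05,1],[0,0,-0.09,0.9,-0.01,0.05,1],[0,0,-0.09,0.91,-0.01,0.05,1],[0,0,-0.09,0.9,0.01,0.05,1],[0,0,-0.08,0.91,0.02,0.05,1],[0,0,-0.09,0.9,0.03,0.05,1],[0,0.01,-0.09,0.9,0.05,0.05,1]]
max 0.91 end [ 0.4749 -0.1499  0.38  ] [-1.7997e+02 -4.0000e-02 -9.5210e+01]
```

View pics/c6.png

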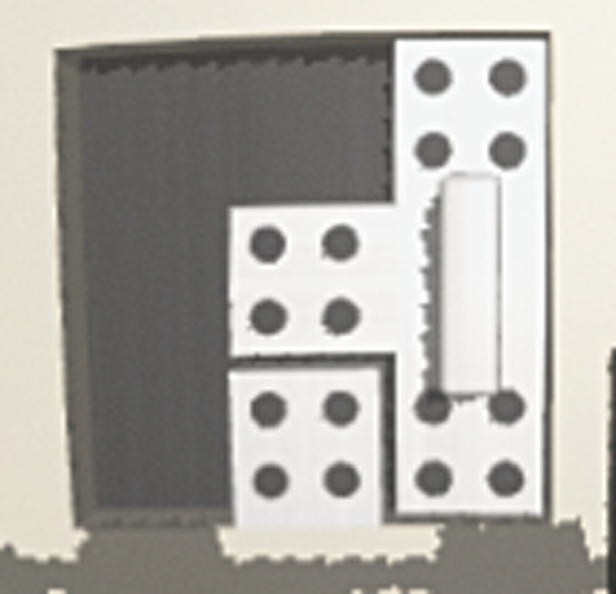

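The T is flush at 70.0 mm at every point, with clear gaps all round. Now the aluminium L, which is the uncoloured one at scene (213,220).

Call:
carry_out:
  targets:
    - [[0,0,-0.09,0.9,-0.12,0.05,1],[0,0,-0.09,0.9,-0.12,0.05,1],[0,0,-0.09,0.9,-0.1,0.05,1],[0,0,-0.09,0.9,-0.1,0.05,1],[0,0,-0.09,0.9,-0.08,0.05,1],[0,0,-0.09,0.9,-0.07,0.05,1],[0,0,-0.09,0.9,-0.06,0.05,1],[0,0,-0.09,0.9,-0.05,0.05,1],[0,0,-0.09,0.9,-0.03,0.05,1],[0,0,-0.09,0.9,-0.03,0.05,1],[0,0,-0.09,0.9,-0.01,0.05,1],[0,0,-0.09,0.9,0,0.05,1],[0,0,-0.09,0.9,0,0.05,1],[0,0,-0.09,0.9,0.02,0.05,1],[0,0,-0.09,0.9,0.03,0.05,1],[0,0,-0.09,0.9,0.05,0.05,1],[0,0,0,0,0,0,1],[0,0,0,0,0,0,1]]

```text
t: 17.82
eef_pos: [0.4754, -0.1495, 0.3792]
ee_rot: [3.141, 0.0, -1.659]
force: [0.2, 0.1, 0.5]
width: 0.0878
```

```bash
python3 look.py 7
python3 - <<'E'
from wf import *
wfit("7","L",(.461,-.161,-.09),.085)
E
```

```text
[ 0.4756 -0.1492  0.3793] [179.98   0.   -95.02] 17.875
roi (np.int32(116), np.int32(244), np.int32(259), np.int32(357))
L [ 459.  -161.7] -5.65 err 109.5 4128.0 z pct [0.021 0.022 0.055]
```

View pics/w7.png

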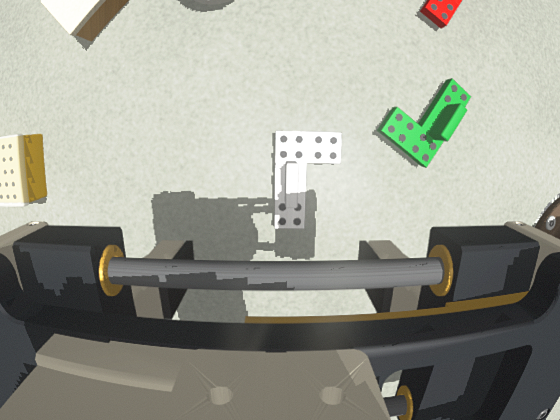

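View pics/wf7.png

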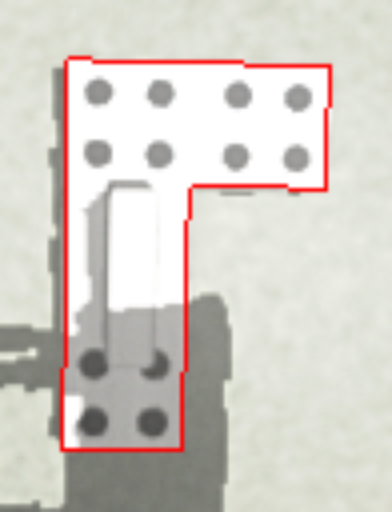

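L is bare aluminium at (300,175), lobe to image right. The green one at (430,120) stays clear. The fit gives L at (459.0, −161.7) mm, yaw −5.65°.

Run:
```python
from plan import *
p,r=plan((.459,-.1617,.27),-95.65,6,opening=.4)
```

```text
[[0,0,0.01,0.09,0.1,0.73,0.4],[0,0,0.02,0.1,0.11,0.73,0.4],[0,0,0.01,0.09,0.1,0.73,0.4],[0,0,0.01,0.09,0.1,0.72,0.4],[0,0,0.02,0.1,0.1,0.73,0.4],[0,0,0.01,0.09,0.1,0.73,0.4]]
max 0.73 end [ 0.4591 -0.1617  0.27  ] [179.98   0.   -95.66]
```

Call:
carry_out:
  targets:
    - [[0,0,0.01,0.1,0.1,0.73,0.4],[0,0,0.02,0.1,0.11,0.73,0.4],[0,0,0.01,0.09,0.1,0.73,0.4],[0,0,0.01,0.09,0.1,0.73,0.4],[0,0,0.02,0.1,0.1,0.73,0.4],[0,0,0.01,0.09,0.1,0.73,0.4],[0,0,0,0,0,0,0.4],[0,0,0,0,0,0,0.4]]

```text
t: 18.88
eef_pos: [0.4599, -0.1618, 0.2706]
ee_rot: [-3.141, -0.0, -1.668]
force: [-0.1, -1.1, 0.8]
width: 0.0618
```

```bash
python3 look.py 8
python3 - <<'E'
from plan import *
p,r=plan((.459,-.1617,.203),-95.65,4,opening=.4)
E
```

```text
[ 0.4599 -0.1619  0.2707] [-179.93    0.    -95.6 ] 18.925
[[0,0,0,0,0.01,0.68,0.4],[0,0,0,0,0.01,0.67,0.4],[-0.01,0,0,0,0.01,0.68,0.4],[0,0,0.01,0,0.01,0.68,0.4]]
max 0.68 end [ 0.459  -0.1618  0.203 ] [179.99   0.   -95.68]
```

View pics/w8.png

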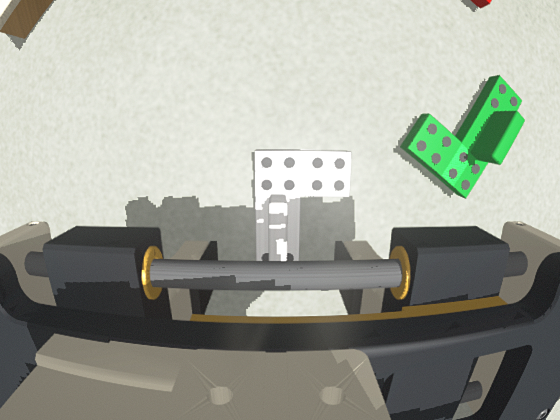

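The rib is centred between the jaws at column 278 and the way down is clear.

Call:
carry_out:
  targets:
    - [[0,0,0,0,0.01,0.68,0.4],[0,0,0,0,0.01,0.68,0.4],[0,0,0,0,0.01,0.68,0.4],[0,0,0.01,0,0.01,0.68,0.4],[0,0,0,0,0,0,0.4],[0,0,0,0,0,0,-1],[0,0,0,0,0,0,-1],[0,0,0,0,0,0,-1],[0,0,0,0,0,0,-1],[0,0,0,0,0,0,-1],[0,0,0,0,0,0,-1]]
  squeeze: 40

```text
t: 20.3
eef_pos: [0.4584, -0.1621, 0.202]
ee_rot: [-3.141, -0.0, -1.671]
force: [-0.1, 0.3, 1.2]
width: 0.0115
```

```bash
python3 look.py 9
python3 - <<'E'
from plan import *
p,r=pose()
p,r=plan(p+[0,0,.15],-95.65,7,p,r,-1)
p,r=plan((.593,.24,.40),-106.4,20,p,r,-1)
E
```

```text
[ 0.4584 -0.1621  0.202 ] [-179.99   -0.    -95.72] 20.35
[[0,0,0,0,0,-0.86,-1],[0,0,0,0,0,-0.85,-1],[0,0,0,0,0,-0.86,-1],[0,0,0,0,0,-0.86,-1],[0,0,-0.01,0,0,-0.86,-1],[0,0,0,0,0,-0.85,-1],[0,0,0,0,0,-0.86,-1]]
max 0.86 end [ 0.4584 -0.1621  0.352 ] [-179.99   -0.    -95.64]
[[0,0,0.07,-0.83,-0.19,-0.1,-1],[0,0,0.06,-0.83,-0.18,-0.09,-1],[0,0,0.07,-0.83,-0.17,-0.1,-1],[0,0,0.07,-0.83,-0.17,-0.09,-1],[0,0,0.07,-0.83,-0.16,-0.1,-1],[0,0,0.06,-0.84,-0.15,-0.1,-1],[0,0,0.07,-0.83,-0.14,-0.09,-1],[0,0,0.07,-0.84,-0.13,-0.1,-1],[0,0,0.07,-0.84,-0.13,-0.09,-1],[0,0,0.06,-0.84,-0.12,-0.1,-1],[0,0,0.07,-0.84,-0.11,-0.1,-1],[0,0,0.07,-0.84,-0.1,-0.09,-1],[0,0,0.06,-0.84,-0.09,-0.1,-1],[0,0,0.07,-0.85,-0.09,-0.09,-1],[0,0,0.07,-0.84,-0.08,-0.1,-1],[0,0,0.07,-0.85,-0.07,-0.1,-1],[0,0,0.06,-0.84,-0.06,-0.09,-1],[0,0,0.07,-0.85,-0.06,-0.1,-1],[0,0,0.07,-0.84,-0.05,-0.09,-1],[0,0,0.07,-0.85,-0.04,-0.1,-1]]
max 0.85 end [0.5931 0.2399 0.4   ] [-179.99    0.   -106.44]
```

Call:
carry_out:
  targets:
    - [[0,0,0,0,0,-0.4,-1],[0,0,0,0,0,-0.8,-1],[0,0,0,0,0,-1,-1],[0,0,0,0,0,-1,-1],[0,0,0,0,0,-1,-1],[0,0,0,0,0,-1,-1],[0,0,0,0,0,-0.8,-1]]

```text
t: 21.22
eef_pos: [0.4579, -0.1621, 0.3532]
ee_rot: [-3.141, 0.0, -1.671]
force: [0.4, -0.3, -3.3]
width: 0.0119
```

Call:
carry_out:
  targets:
    - [[0,0,0.07,-0.83,-0.19,-0.1,-1],[0,0,0.07,-0.83,-0.18,-0.1,-1],[0,0,0.07,-0.83,-0.17,-0.1,-1],[0,0,0.07,-0.83,-0.17,-0.1,-1],[0,0,0.07,-0.83,-0.16,-0.1,-1],[0,0,0.07,-0.83,-0.15,-0.1,-1],[0,0,0.07,-0.83,-0.14,-0.1,-1],[0,0,0.07,-0.83,-0.13,-0.1,-1],[0,0,0.07,-0.83,-0.13,-0.1,-1],[0,0,0.07,-0.83,-0.12,-0.1,-1],[0,0,0.07,-0.83,-0.11,-0.1,-1],[0,0,0.07,-0.83,-0.1,-0.1,-1],[0,0,0.07,-0.83,-0.1,-0.1,-1],[0,0,0.07,-0.83,-0.1,-0.1,-1],[0,0,0.07,-0.83,-0.08,-0.1,-1],[0,0,0.07,-0.83,-0.07,-0.1,-1],[0,0,0.07,-0.83,-0.06,-0.1,-1],[0,0,0.07,-0.83,-0.06,-0.1,-1],[0,0,0,0,0,0,-1],[0,0,0,0,0,0,-1]]

```text
t: 23.72
eef_pos: [0.5809, 0.1957, 0.3967]
ee_rot: [3.141, -0.0, -1.846]
force: [0.3, -0.4, -4.2]
width: 0.0116
```

```bash
python3 look.py 10
```

```text
[0.5808 0.1954 0.3967] [ 1.7998e+02 -2.0000e-02 -1.0581e+02] 23.775
```

View pics/w10.png

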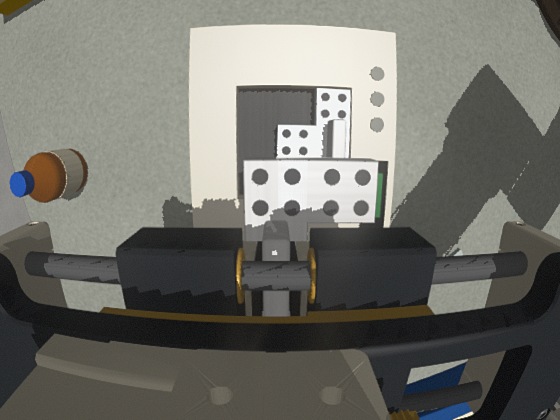

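Run:
```python
from hole import *
p=(.5493,.1475,np.radians(-16.4))
for t,sl in (("6",np.s_[75:215,170:310]),("10",np.s_[75:215,225:365])):
    cm=pickle.load(open(f"pics/w{t}.pkl","rb"));im=cv2.imread(f"pics/w{t}.png")
    im=cv2.resize(im[sl],None,fx=4,fy=4,interpolation=cv2.INTER_CUBIC)
    o=np.array([sl[1].start,sl[0].start])
    f=lambda P:np.round((proj(cm,P)-o+.5)*4-.5).astype(int)
    P=place(np.array([[-54.5,-54.5,70],[54.5,-54.5,70],[54.5,54.5,70],[-54.5,54.5,70]])/1000,p)
    cv2.polylines(im,[f(P)],True,(0,0,255),1)
    q=[p[0]-.036*np.cos(p[2]),p[1]-.036*np.sin(p[2]),p[2]]
    T=place(np.array([[-16.5,-52.5,22],[16.5,-52.5,22],[16.5,-16.5,22],[52.5,-16.5,22],[52.5,16.5,22],[16.5,16.5,22],[16.5,52.5,22],[-16.5,52.5,22]])/1000,q,.048)
    cv2.polylines(im,[f(T)],True,(0,160,0),1)
    cv2.imwrite(f"pics/o{t}.png",im)
```

```text
(no output)
```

View pics/o6.png

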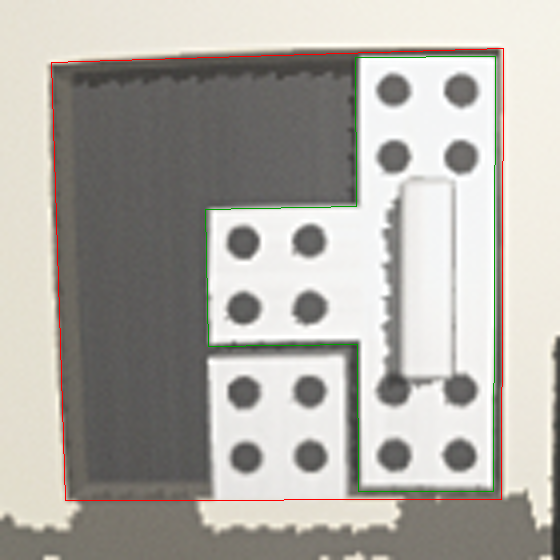

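View pics/o10.png

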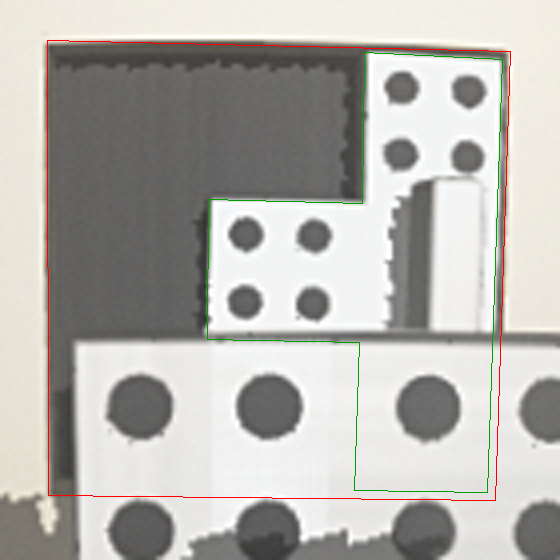

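Rim and T overlays match in both views. Next, the L goes above bay_l.

Run:
```python
from plan import *
p,r=plan((.5838,.137,.295),-106.4,6,opening=-1)
```

```text
[[0,0,0.01,0.37,-0.13,0.68,-1],[0,0,0.01,0.37,-0.12,0.68,-1],[0,0,0.02,0.37,-0.13,0.67,-1],[0,0,0.01,0.36,-0.13,0.68,-1],[0,0,0.01,0.37,-0.12,0.68,-1],[0,0,0.01,0.37,-0.13,0.68,-1]]
max 0.68 end [0.5837 0.137  0.295 ] [ 1.7998e+02 -2.0000e-02 -1.0637e+02]
```

Call:
carry_out:
  targets:
    - [[0,0,0.01,0.37,-0.13,0.68,-1],[0,0,0.01,0.37,-0.12,0.68,-1],[0,0,0.02,0.37,-0.13,0.68,-1],[0,0,0.01,0.37,-0.13,0.68,-1],[0,0,0.01,0.37,-0.12,0.68,-1],[0,0,0.01,0.37,-0.13,0.68,-1],[0,0,0,0,0,0,-1],[0,0,0,0,0,0,-1]]

```text
t: 24.78
eef_pos: [0.5841, 0.1368, 0.2952]
ee_rot: [-3.141, 0.0, -1.857]
force: [-0.3, -0.1, -2.6]
width: 0.0118
```

```bash
python3 look.py 11
python3 - <<'E'
from plan import *
p,r=plan((.5838,.137,.275),-106.4,4,opening=-1)
E
```

```text
[0.5842 0.137  0.2956] [-1.7994e+02  4.0000e-02 -1.0636e+02] 24.825
[[0,0,0,0,0,0.21,-1],[0,0,0,0,0.01,0.2,-1],[-0.01,0,0,0,0,0.21,-1],[0,0.01,0.01,0.01,0,0.2,-1]]
max 0.21 end [0.5839 0.1369 0.2751] [ 1.7998e+02 -4.0000e-02 -1.0644e+02]
```

View pics/w11.png

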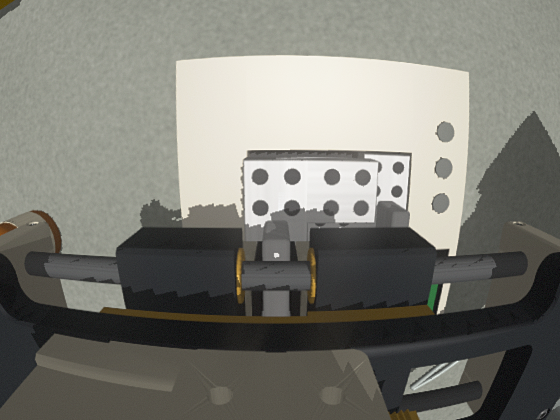

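Call:
carry_out:
  targets:
    - [[0,0,0,0,0.01,0.25,-1],[0,0,0,0,0,0.25,-1],[0,0,0,0,0,0.25,-1],[0,0,0,0,0,0.2,-1],[0,0,0,0,0,0.15,-1],[0,0,0,0,0,0,-1],[0,0,0,0,0,0,-1]]

```text
t: 25.7
eef_pos: [0.5837, 0.137, 0.2676]
ee_rot: [-3.141, 0.0, -1.856]
force: [0.0, 0.6, -3.8]
width: 0.0114
```

Call:
carry_out:
  targets:
    - [[0,0,0,0,0,0.12,-1],[0,0,0,0,0,0.12,-1],[0,0,0,0,0,0.12,-1],[0,0,0,0,0,0.12,-1],[0,0,0,0,0,0,-1],[0,0,0,0,0,0,-1]]

```text
t: 26.45
eef_pos: [0.5836, 0.137, 0.2554]
ee_rot: [-3.142, 0.0, -1.856]
force: [-0.5, 0.0, -2.5]
width: 0.0118
```

Call:
carry_out:
  targets:
    - [[0,0,0,0,0,0.08,-1],[0,0,0,0,0,0.08,-1],[0,0,0,0,0,0.06,-1],[0,0,0,0,0,0.02,-1],[0,0,0,0,0,0,-1],[0,0,0,0,0,0,-1]]

```text
t: 27.2
eef_pos: [0.5835, 0.137, 0.25]
ee_rot: [-3.141, 0.0, -1.856]
force: [-4.1, 0.1, 5.9]
width: 0.0117
```

The L has touched down at the predicted height (0.250), with a light force. Releasing and rising.

Call:
carry_out:
  targets:
    - [[0,0,0,0,0,0,-0.35],[0,0,0,0,0,0,-0.35],[0,0,0,0,0,0,-0.35],[0,0,0,0,0,0,-0.35],[0,0,0,0,0,-0.4,-0.35],[0,0,0,0,0,-1,-0.35],[0,0,0,0,0,-1,-0.35],[0,0,0,0,0,-1,-0.35],[0,0,0,-0.8,0.4,-1,0],[0,0,0,-0.8,0.4,-1,0],[0,0,0,-0.8,0.4,-0.5,0],[0,0,0,0,0,0,0],[0,0,0,0,0,0,0]]

```text
t: 28.82
eef_pos: [0.5714, 0.203, 0.3962]
ee_rot: [3.141, -0.001, -1.856]
force: [0.1, 0.0, -0.5]
width: 0.0437
```

```bash
python3 look.py 12
python3 - <<'E'
from h import *
for c in("scene","side"):
    im,d=arm.grab_frame(c);cv2.imwrite(f"pics/{c}12.png",im[:,:,::-1])
E
```

```text
[0.5715 0.2027 0.396 ] [ 1.7993e+02 -7.0000e-02 -1.0637e+02] 28.875
```

View pics/w12.png

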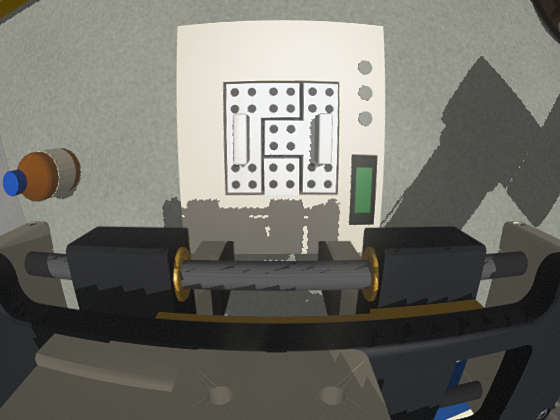

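View pics/scene12.png

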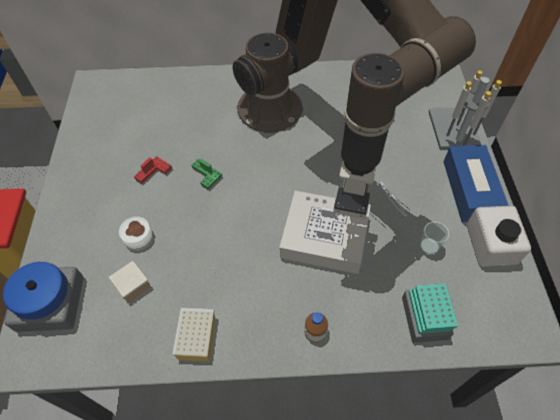

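Both blocks are interlocked in the bay, at wrist pixel (280,138), and everything else stands where it was. A last height and gap check comes before handing in.

Run:
```python
from wf import *
cm=pickle.load(open("pics/w12.pkl","rb"));d=np.load("pics/w12.npy");W=cloud("wrist",d,cm)
for n,s in dict(L_lobe=np.s_[86:112,270:297],L_far=np.s_[86:110,230:256],L_near=np.s_[166:190,230:256],T_far=np.s_[86:108,308:334],T_near=np.s_[168:190,305:333],T_lobe=np.s_[124:150,270:293],fixed=np.s_[162:190,270:295],deckL=np.s_[90:180,190:215],deckR=np.s_[90:140,345:355]).items(): print(n,np.round(np.median(W[s][...,2]),4))
im=cv2.imread("pics/w12.png");cv2.imwrite("pics/c12.png",cv2.resize(im[75:205,215:350],None,fx=4.4,fy=4.4,interpolation=cv2.INTER_CUBIC))
```

```text
L_lobe 0.07
L_far 0.0699
L_near 0.07
T_far 0.07
T_near 0.07
T_lobe 0.0699
fixed 0.07
deckL 0.0699
deckR 0.0698
```

View pics/c12.png

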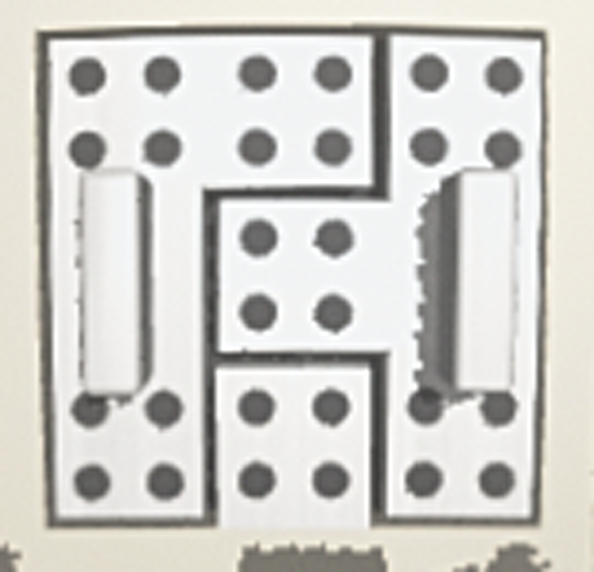

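Every slab sits at deck level (69.9–70.0 mm), with gaps visible all round. Handing in.

```bash
python3 -c "
from station import arm
print(arm.job_done())"
```

```text
the job is handed in; nothing more can be done
None
```

Both blocks are seated in the heater bay, and I handed the job in at about 29 s. I picked up the aluminium T and then the aluminium L by their ribs, turned each to the bath's axes and lowered them slowly until they touched the floor. Then I let go and lifted clear.

- **Seating:** in the last wrist picture, all parts of both slabs read 69.9–70.0 mm, against 69.8–69.9 mm for the deck and 70.0 mm for the fixed block. The ribs are up, the blocks interlock with each other and the fixed block, and gaps show on every side.
- **Contact:** the highest force I read was about 17 N, when the T touched the floor. The L touched at about 7 N. These readings come only at the end of each move call, so a brief higher peak could have gone unseen.
- **Other things on the bench:** the red and green look-alikes and the other bystanders look unmoved in the final scene picture. The forceps are partly in the arm's shadow there, so they're harder to judge.
- **Disagreement:** the fixed cameras placed the blocks and the bath up to about 3 mm from where the wrist camera did. I used the wrist camera because its predicted edges matched its pictures to about 1 px, and both blocks touched down at the predicted height.

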